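Set out the shop counter's drinks display

TASK

Set out the drinks display on the shop counter: stand each drink in the display dish of its own colour, the red-, green- and blue-capped bottles in the round dishes of the same colour as their caps and the yellow carton in the yellow rectangular dish, upright and flat on the dish floor inside the rim. Set them down gently, do not tip any over, and leave the amber sweet jar and the white-capped water bottle where they stand.

Things in the scene. Friction and masses are not known exactly. Their poses are not given: they have to be found in the camera images.
- red_bottle: Small cola bottle, dark brown with a red and white label and a red cap: round, body 60 mm across up to 82 mm high, tapering to a 34 mm neck at 108 mm, then a red screw cap 38 mm across from 116 to 140 mm (the top); about 0.28 kg. Stands loose on the counter. Origin at the centre of its underside, z up along its axis. Best taken by the cap from above.
- green_bottle: Small juice bottle, orange with a green and white label and a green cap: round, body 60 mm across up to 82 mm high, tapering to a 34 mm neck at 108 mm, then a green screw cap 38 mm across from 116 to 140 mm (the top); about 0.28 kg. Stands loose on the counter. Origin at the centre of its underside, z up along its axis. Best taken by the cap from above.
- blue_bottle: Small yogurt-drink bottle, cream white with a blue and white label and a blue cap: round, body 60 mm across up to 82 mm high, tapering to a 34 mm neck at 108 mm, then a blue screw cap 38 mm across from 116 to 140 mm (the top); about 0.28 kg. Stands loose on the counter. Origin at the centre of its underside, z up along its axis. Best taken by the cap from above.
- yellow_carton: Yellow drink carton with a white and orange band, a plain upright box 64 mm (its x) by 46 mm (its y) by 122 mm high, about 0.33 kg, loose on the counter, turned any way. Origin at the centre of its underside, z up. Grip it across its 46 mm width (along its y) near the top.
- red_dish: Low round display dish, plastic, wholly red, fixed to the counter: 92 mm across outside, rim 12 mm high and 4 mm thick, recess 84 mm across, floor 4 mm above the counter. Origin at the centre of its underside (counter level), z up. Place for the red-capped bottle.
- green_dish: Low round display dish, plastic, wholly green, fixed to the counter: 92 mm across outside, rim 12 mm high and 4 mm thick, recess 84 mm across, floor 4 mm above the counter. Origin at the centre of its underside (counter level), z up. Place for the green-capped bottle.
- blue_dish: Low round display dish, plastic, wholly blue, fixed to the counter: 92 mm across outside, rim 12 mm high and 4 mm thick, recess 84 mm across, floor 4 mm above the counter. Origin at the centre of its underside (counter level), z up. Place for the blue-capped bottle.
- yellow_dish: Low rectangular display dish, plastic, wholly yellow, fixed to the counter, turned any way: 94 mm (its x) by 76 mm (its y) outside, rim 12 mm high and 4 mm thick, recess 86 by 68 mm, floor 4 mm above the counter. Origin at the centre of its underside (counter level), z up. Place for the yellow carton, long side along long side.
- water_bottle: Bystander: pale water bottle with a white label and a WHITE cap, same shape and size as the other bottles (60 mm across, 140 mm high). It has no dish and stays where it stands. Origin at the centre of its underside.
- sweet_jar: Bystander: amber glass jar with a steel lid and a paper label, 72 mm across, 100 mm high. It stays where it stands. Origin at the centre of its underside.
Mind the look-alikes: they are no part of the job. Of the things that look like the green_dish, take the one that is nearest to the robot's base at the start. What is shaped like the blue_bottle but purple is not meant.

How it is judged:
At the end, for the whole second after the job is handed in: Each bottle stands within 14 mm of the centre of the dish of its cap's colour, the carton within 17 mm in the yellow dish, undersides 1 to 7 mm above the counter (on the dish floor), upright within 4 degrees, at rest; sweet jar and white-capped bottle within 25 mm of their start (horizontal distance between red_bottle and red_dish below 0.014 m and z of red_bottle in the frame of red_dish between 0.001 and 0.007 m and angle between each of red_bottle, green_bottle, blue_bottle, yellow_carton's own z axis and vertical below 0.07 rad and linear speed of each of red_bottle, green_bottle, blue_bottle, yellow_carton below 0.02 m/s and horizontal distance between green_bottle and green_dish below 0.014 m and z of green_bottle in the frame of green_dish between 0.001 and 0.007 m and horizontal distance between blue_bottle and blue_dish below 0.014 m and z of blue_bottle in the frame of blue_dish between 0.001 and 0.007 m and horizontal distance between yellow_carton and yellow_dish below 0.017 m and z of yellow_carton in the frame of yellow_dish between 0.001 and 0.007 m and distance of each of sweet_jar, water_bottle from where it was at the start of the episode below 0.025 m); the robot touches nothing.
It fails at once if a drink is tipped over (leans more than 35 degrees) (angle between any of red_bottle, green_bottle, blue_bottle, yellow_carton's own z axis and vertical above 0.61 rad).
It fails at once if a drink is dropped (let go and falling faster than 0.6 m/s: a drop of about 20 mm) ((linear speed of red_bottle above 0.6 m/s and contact force between red_bottle and the fingers below 0.2 N) or (linear speed of green_bottle above 0.6 m/s and contact force between green_bottle and the fingers below 0.2 N) or (linear speed of blue_bottle above 0.6 m/s and contact force between blue_bottle and the fingers below 0.2 N) or (linear speed of yellow_carton above 0.6 m/s and contact force between yellow_carton and the fingers below 0.2 N)).
It fails at once if the sweet jar is pushed away (more than 25 mm) or knocked over (distance of sweet_jar from where it was at the start of the episode above 0.025 m or angle between sweet_jar's own z axis and vertical above 0.4 rad).
It fails at once if the water bottle is pushed away (more than 25 mm) or knocked over (distance of water_bottle from where it was at the start of the episode above 0.025 m or angle between water_bottle's own z axis and vertical above 0.4 rad).
It also fails if it takes over 115 s, if anything falls off the work surface, if the arm or the gripper's body presses on something with over 40 N, if the wrist force passes 120 N, or if a joint passes its speed limit or range.

ROBOT

A 7-joint arm with a two-finger parallel gripper is mounted at the origin on the work surface. World frame = base frame: x ahead of the robot, y to its left, z up, the work surface at z = 0. Lengths are in m, angles in rad, forces in N, time in s.
With the tool pointing down it reaches from about 0.4 to 0.875 m from the base axis. Payload 19.3 kg.
Tool frame: the origin (TCP) lies at the very end of the fingers, on their centre line; the grasp point (between the pads) lies 19 mm behind it; z points along the fingers, y is the line along which they close (so a half turn about z gives the same grasp; the last joint's range is limited). The gripper opens to 85 mm and grips with 20 to 120 N. Pads are 22 mm wide; open, the fingers measure 114 mm over their backs; the gripper's body (76 mm by 85 mm) begins 54 mm behind the grasp point. The pads swing forward as they close: fully open they stand 13 mm farther back than shut.
Start: joints at [-1.248, 0.521, -0.036, 1.599, 0.021, 1.021, -0.113], TCP at [0.239, 0.577, 0.231] pointing down, gripper open.
Joint ranges: [-2.91, 2.91], [-0.3, 2.13], [-1.5, 1.42], [0.17, 2.43], [-1.26, 4.41], [0.16, 1.93], [-2.52, 2.52]. Speed limits (rad/s): [1.89, 1.89, 2.39, 2.39, 3.01, 3.01, 3.01].

INTERFACE

Orientations are given as [roll, pitch, yaw] about the fixed x, y, z axes, in that order (R = Rz(yaw) Ry(pitch) Rx(roll)).
In Python, from workcell import monitor, viewer, bot gives the robot as it stands.
- The arm moves only by the tool move_arm, never from a script. Its arguments are lists of equal length, an entry for each row: "gripper": the opening, from 0 (shut) to 1 (fully open); "linear": the shift along the tool's x, y, z in cm, a list of three; "twist": the turn about the tool's z in degrees. A call has 1 to 8 rows; each row shifts and turns the commanded pose from where the row before left it, along the tool's axes as they then stand; what a row does not reach is not made up. A row lasts 1/10 s, in which the tool goes at most 50 mm and 8.59 degrees, less where a joint would pass 70% of its speed; a pose out of reach is approached as far as the arm can. A call with a gripper value outside its range is refused whole. The fingers move at their own pace and stop on an object; "squeeze" is the grip in N (left out, the last holds). Time passes only in rows, so rows that do not move let the fingers close. It gives the time, the measured TCP pose, the force, the opening and the grip force at its end, in the units of the state.
- monitor.observe(): the state, without advancing time (a new reading comes with each control period).
- viewer.grab_frame(name): name is "scene" or "side" or "wrist"; returns a dict with "img" (384x512x3 uint8, red, green, blue), "K" (3x3 intrinsics, pixels), "k1" (the pictures are not rectified: a ray, as slopes to the right and down, at radius r is drawn at 1 + k1 r^2 times it, then the intrinsics apply), "eye" and "rotation" of the camera in the world. Camera axes: x right, y up, looking along -z (the intrinsics and any distortion apply to the point x, -y, -z); pixel columns grow to the right and rows downward; lengths in m; the calibration is good to about 2 mm. A picture is of the moment at which its call begins. There is no depth.
- bot.job_done(): hands the job in; it is judged then, once.
The state is a dict: "clock": time; "qpos": joint angles; "qd": joint speeds; "joint_efforts": joint torques, N m; "position": TCP position; "tool_rot": TCP orientation; "force": force on the tool from outside, world axes, zero at the start; "moment": the same for the moment, N m; "grip_width": finger opening in m; "finger_force": force on a finger pad.
Only numpy, scipy, OpenCV 4.12 (cv2) and the standard library are available. Lean on these libraries where they do the work, as an engineer would, in place of code of your own. Each camera call takes 0.05 s, during which the arm holds its last target. There are 200 camera calls.

## Working session

There is one attempt and no reset: what is moved stays moved. The work goes in short steps, Python scripts to look and compute and a tool call to move; the robot and the scene stay as the last step left them, time stands still between calls to the robot, and variables do not carry over. Pictures are saved under pics/ and viewed, at most 14 in all, crops included, and the job is handed in when it is done.

Besides the shell and the picture viewer there is one more tool, called after ">>>" in YAML: its name, and indented under it one key for each argument. move_arm: Moves the arm, as the interface text tells. Its arguments: {"type":"object","properties":{"gripper":{"type":"array"},"linear":{"type":"array"},"twist":{"type":"array"},"squeeze":{"type":"number"}},"required":["gripper","linear","twist"]}

```bash
mkdir -p pics
cat > h.py <<'E'
import numpy as np, cv2
from workcell import monitor, viewer, bot
def grab(n,save=None):
    f=viewer.grab_frame(n)
    f={k:(np.array(v) if k!='k1' else float(v)) for k,v in f.items()}
    if save: cv2.imwrite('pics/'+save+'.png',f['img'][:,:,::-1])
    return f
def ray(f,u,v):
    K=f['K'];k=f['k1']
    p=cv2.undistortPoints(np.array([[[u,v]]],float),K,np.array([k,0,0,0,0.]))[0,0]
    return f['rotation']@np.array([p[0],-p[1],-1.])
def onz(f,u,v,z):
    d=ray(f,u,v);return f['eye']+d*(z-f['eye'][2])/d[2]
E
python3 - <<'E'
from h import *
for n in ('scene','side','wrist'):
    f=grab(n,n+'0'); print(n,f['eye'],f['rotation'].round(3).tolist(),f['K'].tolist(),f['k1'])
    np.savez(n+'0.npz',**f)
s=monitor.observe();print(s)
E
```

```text
scene [1.22535041 0.72860949 0.95937195] [0.798, 0.008, 2.29] [[372.69260616201973, 0.0, 255.41121497851796], [0.0, 372.69260616201973, 191.04688922422295], [0.0, 0.0, 1.0]] -0.014225079037369614
side [ 0.10309791 -0.70583963  0.7449569 ] [0.912, 0.011, -0.471] [[402.8860034883325, 0.0, 258.4932427915329], [0.0, 402.8860034883325, 193.50143213594936], [0.0, 0.0, 1.0]] -0.13650412300176315
wrist [0.16991883 0.60592439 0.37334251] [-0.298, 0.002, 1.179] [[329.0372558826723, 0.0, 256.47918192169584], [0.0, 329.0372558826723, 194.0327108832596], [0.0, 0.0, 1.0]] -0.03860363585697476
{'clock': 0.15, 'qpos': array([-1.24819167,  0.5218649 , -0.03631878,  1.599861  ,  0.02118861,
        1.02112044, -0.11279045]), 'qd': array([ 8.51272371e-06, -8.16087052e-04, -2.53740413e-04, -1.86397972e-03,
        1.08047918e-04, -7.19102801e-05, -1.53522166e-04]), 'joint_efforts': array([ 2.48804354e-03, -9.27394223e+01,  1.98096670e+00, -3.70053148e+01,
        1.79883011e-02,  6.47457491e-03, -3.26914551e-05]), 'position': array([0.23917026, 0.57715255, 0.2308714 ]), 'tool_rot': array([-3.14072509e+00,  5.35624855e-05,  2.74877152e+00]), 'force': array([0.66024929, 0.49099507, 0.49428046]), 'moment': array([-0.04436515, -0.0092775 ,  0.01444236]), 'finger_force': 0.0, 'grip_width': 0.08504093034653845}
```

View pics/scene0.png

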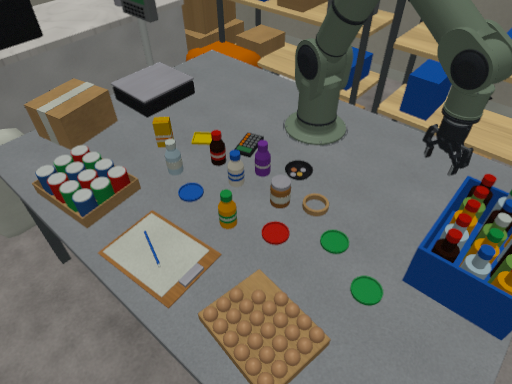

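View pics/side0.png

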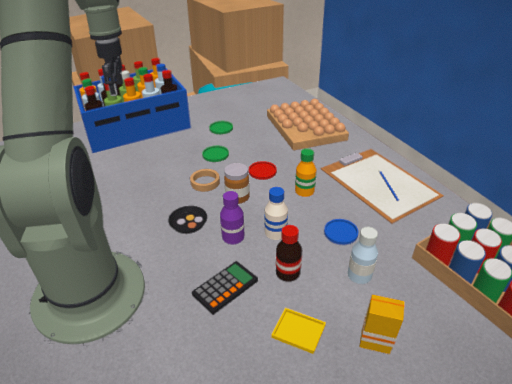

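```bash
cat >> h.py <<'E'
from scipy.spatial.transform import Rotation as Ro
def load(n):
    f=dict(np.load(n+'.npz'));return fix(f)
def fix(f):
    if f['rotation'].shape==(3,): f['rotation']=Ro.from_euler('xyz',f['rotation']).as_matrix()
    f['k1']=float(f['k1']);return f
_g=grab
def grab(n,save=None): return fix(_g(n,save))
HUE={'red':[(0,6),(174,180)],'green':[(50,85)],'blue':[(100,120)],'yellow':[(20,32)]}
def mask(f,c,smin=150,vmin=60):
    h=cv2.cvtColor(f['img'],cv2.COLOR_RGB2HSV);m=np.zeros(h.shape[:2],np.uint8)
    for a,b in HUE[c]: m|=cv2.inRange(h,(a,smin,vmin),(b,255,255))
    return m
def blob(f,c,u,v,**k):
    n,l,st,ce=cv2.connectedComponentsWithStats(mask(f,c,**k))
    i=min((i for i in range(1,n) if st[i,4]>15),key=lambda i:np.hypot(*(ce[i]-(u,v))))
    cs,_=cv2.findContours((l==i).astype(np.uint8),cv2.RETR_EXTERNAL,cv2.CHAIN_APPROX_NONE)
    return ce[i],st[i],max(cs,key=len)[:,0]
def tri(f,p,g,q):
    A=np.zeros((3,3));b=np.zeros(3)
    for c,x in((f,p),(g,q)):
        d=ray(c,*x);d/=np.linalg.norm(d);P=np.eye(3)-np.outer(d,d);A+=P;b+=P@c['eye']
    return np.linalg.solve(A,b)
def circ(P):
    A=np.c_[2*P,np.ones(len(P))];s=np.linalg.lstsq(A,(P**2).sum(1),rcond=None)[0]
    return s[:2],np.sqrt(s[2]+s[:2]@s[:2])
E
python3 - <<'E'
from h import *
S,D=load('scene0'),load('side0')
for c,p,q in(('red',(218,135),(290,233)),('green',(226,195),(307,155)),('blue',(235,155),(277,195))):
    a,sa,_=blob(S,c,*p);b,sb,_=blob(D,c,*q)
    print('cap',c,a.round(1),sa,b.round(1),sb,tri(S,a,D,b).round(4),onz(S,*a,.13)[:2].round(3),onz(D,*b,.13)[:2].round(3))
for n,p,q in(('white',(172,145),(369,237)),('purple',(263,146),(231,198)),('jarlid',(281,181),(237,170)),('greenfar',(367,290),(221,127))):
    print(n,tri(S,p,D,q).round(3))
for c,p,q in(('red',(275,233),(263,170)),('green',(334,241),(216,153)),('green',(367,290),(221,127)),('blue',(191,192),(341,231)),('yellow',(204,139),(299,330))):
    for f,x in((S,p),(D,q)):
        a,s,C=blob(f,c,*x);P=np.array([onz(f,*t,.01)[:2] for t in C])
        r=cv2.minAreaRect((P*1000).astype(np.float32))
        print('dish',c,s,circ(P),r)
m=np.hstack([cv2.resize(S['img'][105:165,140:230],None,fx=4.4,fy=4.4,interpolation=2)[:260],cv2.resize(D['img'][285:369,320:425],None,fx=3.1,fy=3.1,interpolation=2)[:260]])
cv2.imwrite('pics/m1.png',m[:,:,::-1])
E
```

```text
cap red [215.7 135.1] [211 130  10  11  91] [289.4 234.2] [282 225  17  20 275] [ 0.4554 -0.1539  0.1254] [ 0.461 -0.15 ] [ 0.452 -0.157]
cap green [225.6 195.5] [220 190  12  12 116] [306.8 154.7] [302 149  11  13 121] [0.6649 0.1042 0.1279] [0.667 0.105] [0.662 0.102]
cap blue [234.6 154.7] [230 149  10  12 100] [276.2 194.1] [269 187  15  16 188] [ 0.4977 -0.0155  0.1282] [ 0.5   -0.014] [ 0.496 -0.017]
white [ 0.605 -0.24   0.122]
purple [0.392 0.026 0.126]
jarlid [0.472 0.173 0.096]
greenfar [0.592 0.59  0.005]
dish red [262 222  27  22 488] (array([0.60206745, 0.25729327]), np.float64(0.04465358867019332)) ((601.6864013671875, 257.64263916015625), (88.4653091430664, 85.72087097167969), 40.831504821777344)
dish red [249 161  27  19 395] (array([0.59513944, 0.25061841]), np.float64(0.0465696088940644)) ((594.3921508789062, 250.9378662109375), (102.85371398925781, 84.76641845703125), 61.11030197143555)
dish green [321 230  28  24 513] (array([0.50641927, 0.42368131]), np.float64(0.04436353651379224)) ((506.7351989746094, 423.7788391113281), (86.68604278564453, 92.4624252319336), 8
[... 730 characters left out ...]
59375, -97.82847595214844), (88.8555908203125, 88.93171691894531), 40.802001953125)
dish blue [325 219  33  25 665] (array([ 0.64834388, -0.10329338]), np.float64(0.04592512746961971)) ((649.2344360351562, -103.58263397216797), (96.1231689453125, 86.07720184326172), 55.68419647216797)
dish yellow [192 132  20  13 221] (array([ 0.40266239, -0.3083944 ]), np.float64(0.04452515977090621)) ((402.96868896484375, -307.1128234863281), (86.20417785644531, 82.7083511352539), 40.531192779541016)
dish yellow [ 272  308   54   46 1501] (array([ 0.39019627, -0.31026525]), np.float64(0.04943427374434663)) ((389.9156494140625, -310.1536865234375), (82.28565216064453, 94.59649658203125), 37.928768157958984)
```

View pics/m1.png

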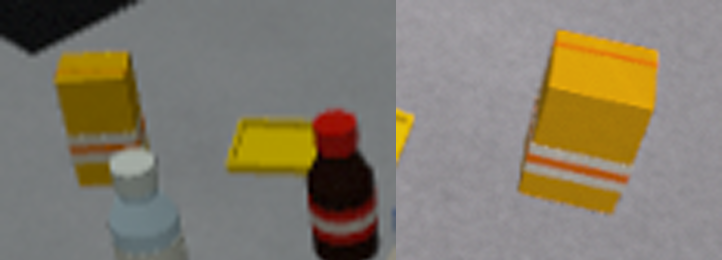

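The views show the caps, jar, dishes and both look-alikes, and the triangulated cap heights of about 0.127 m match the bottle dimensions. The nearer green dish is at about (0.50, 0.42). I'll head for the green bottle first, keeping yaw constant.

>>> move_arm:
  gripper: [1, 1, 1, 1, 1, 1, 1, 1]
  linear:
    - [-3.6, -1.7, -1]
    - [-3.6, -1.7, -1]
    - [-3.6, -1.7, -1]
    - [-3.6, -1.7, -1]
    - [-3.6, -1.7, 0]
    - [-3.6, -1.7, 0]
    - [-3.6, -1.7, 0]
    - [-3.6, -1.7, 0]
  twist: [0, 0, 0, 0, 0, 0, 0, 0]
  squeeze: 40

```text
clock: 0.95
position: [0.4541, 0.3401, 0.2713]
tool_rot: [-3.141, -0.0, 2.749]
force: [0.1, 0.1, 0.6]
grip_width: 0.0855
finger_force: 0.0
```

>>> move_arm:
  gripper: [1, 1, 1, 1, 1, 1, 1, 1]
  linear:
    - [-3.6, -1.7, 0]
    - [-3.6, -1.7, 0]
    - [-3.6, -1.7, 0]
    - [-3.6, -1.7, 0]
    - [-3.6, -1.7, 0]
    - [-3.6, -1.7, 0]
    - [-3.6, -1.7, 0]
    - [-3.6, -1.7, 0]
  twist: [0, 0, 0, 0, 0, 0, 0, 0]

```text
clock: 1.75
position: [0.6681, 0.1043, 0.2711]
tool_rot: [-3.141, -0.0, 2.749]
force: [0.1, 0.4, 1.3]
grip_width: 0.0853
finger_force: 0.0
```

```bash
cat >> h.py <<'E'
def to(x,y,z,yaw=None):
    s=monitor.observe();p=s['position'];w=s['tool_rot'][2]
    R=Ro.from_euler('xyz',s['tool_rot']).as_matrix()
    t=0 if yaw is None else -np.degrees((yaw-w+np.pi/2)%np.pi-np.pi/2)
    print('t',round(s['clock'],2),'pos',p.round(4),'yaw',round(w,3),'q7',round(s['qpos'][6],2),'shift cm',(100*R.T@(np.array([x,y,z])-p)).round(2),'twist',round(t,1))
def cap(f,c,z=.14,near=None,r=.06):
    """circle fit of the cap's outline cast on z, near (x,y)"""
    n,l,st,ce=cv2.connectedComponentsWithStats(mask(f,c))
    o=[]
    for i in range(1,n):
        if st[i,4]<80: continue
        cs,_=cv2.findContours((l==i).astype(np.uint8),0,1);C=max(cs,key=len)[:,0]
        P=np.array([onz(f,*t,z)[:2] for t in C]);k,R=circ(P)
        if near is None or np.hypot(*(k-near))<r: o.append((st[i,4],k.round(4),round(R,4),onz(f,*ce[i],z)[:2].round(4)))
    return o
E
python3 - <<'E'
from h import *
D=load('side0')
C=np.array([onz(D,*p,.122)[:2] for p in((371.6,295.3),(404.5,300.8),(403.5,320.5),(366.8,314))])
print(C.round(4),C.mean(0),np.linalg.norm(np.diff(C,axis=0),axis=1))
f=grab('wrist','w1');np.savez('w1.npz',**f)
print(cap(f,'green'))
to(.665,.1035,.20)
E
```

```text
[[ 0.5102 -0.3728]
 [ 0.5578 -0.4145]
 [ 0.5253 -0.4478]
 [ 0.4748 -0.4028]] [ 0.51702983 -0.40945145] [0.0632293  0.04650532 0.0676548 ]
[(np.int32(1284), array([0.6639, 0.1012]), np.float64(0.0173), array([0.6636, 0.1013]))]
t 1.8 pos [0.6712 0.0976 0.2707] yaw 2.743 q7 0.99 shift cm [0.82 0.32 7.07] twist 0
```

View pics/w1.png

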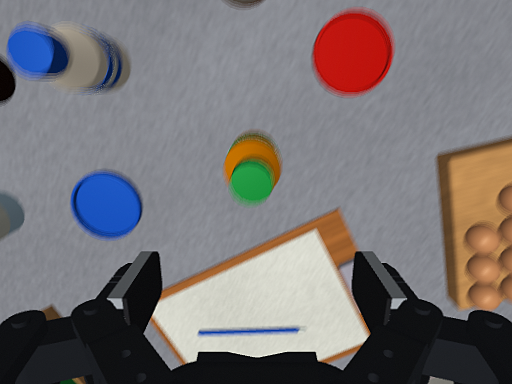

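The wrist view shows the green cap at (252,180), the red dish at (352,52) and the blue dish at (106,204). It's motion-blurred, so I'll let the arm settle and measure again.

>>> move_arm:
  gripper: [0.8, 0.8, 0.8]
  linear:
    - [0, 0, 0]
    - [0, 0, 0]
    - [0, 0, 0]
  twist: [0, 0, 0]

```text
clock: 2.1
position: [0.6667, 0.1068, 0.2713]
tool_rot: [3.141, -0.0, 2.75]
force: [-0.2, -0.6, 0.3]
grip_width: 0.0682
finger_force: 0.0
```

Run:
```python
from h import *
f=grab('wrist','w2')
print('cap',cap(f,'green'));print('red',cap(f,'red',.012));print('blue',cap(f,'blue',.012));print('bluecap',cap(f,'blue',.14))
to(.6645,.1025,.109)
```

```text
cap [(np.int32(1496), array([0.6617, 0.1034]), np.float64(0.0187), array([0.6615, 0.1035]))]
red [(np.int32(5359), array([0.5971, 0.2538]), np.float64(0.0453), array([0.596 , 0.2541]))]
blue [(np.int32(2476), array([ 0.4545, -0.0802]), np.float64(0.0318), array([ 0.454 , -0.0799])), (np.int32(296), array([ 0.4844, -0.0353]), np.float64(0.0327), array([ 0.4989, -0.0143])), (np.int32(174), array([ 0.4908, -0.0254]), np.float64(0.0313), array([ 0.505 , -0.0036])), (np.int32(3747), array([ 0.6495, -0.099 ]), np.float64(0.0461), array([ 0.6484, -0.098 ])), (np.int32(474), array([ 0.9034, -0.005 ]), np.float64(0.0435), array([ 0.901 , -0.0024]))]
bluecap [(np.int32(2476), array([ 0.5   , -0.0116]), np.float64(0.0217), array([ 0.4997, -0.0114])), (np.int32(296), array([0.5204, 0.019 ]), np.float64(0.0223), array([0.5303, 0.0334])), (np.int32(174), array([0.5248, 0.0258]), np.float64(0.0213), array([0.5344, 0.0406])), (np.int32(3747), array([ 0.6329, -0.0244]), np.float64(0.0314), array([ 0.6322, -0.0237])), (np.int32(474), array([0.806 , 0.0397]), np.float64(0.0296), array([0.8043, 0.0415]))]
t 2.15 pos [0.6668 0.1068 0.2714] yaw 2.75 q7 0.98 shift cm [ 0.04 -0.48 16.24] twist 0
```

>>> move_arm:
  gripper: [0.8, 0.8, 0.8, 0.8, 0.8, 0.8, 0.8]
  linear:
    - [0.2, -0.45, 3.4]
    - [0, 0, 4]
    - [0, 0, 4]
    - [0, 0, 3]
    - [0, 0, 2]
    - [0, 0, 0]
    - [0, 0, 0]
  twist: [0, 0, 0, 0, 0, 0, 0]

```text
clock: 2.85
position: [0.6638, 0.1028, 0.1081]
tool_rot: [3.141, 0.0, 2.749]
force: [0.4, -0.8, 0.6]
grip_width: 0.0684
finger_force: 0.0
```

>>> move_arm:
  gripper: [0.3, 0.3, 0.3, 0.3, 0.3, 0.3, 0.3, 0.3]
  linear:
    - [0, 0, 0]
    - [0, 0, 0]
    - [0, 0, 0]
    - [0, 0, 0]
    - [0, 0, 0]
    - [0, 0, 0]
    - [0, 0, 0]
    - [0, 0, 0]
  twist: [0, 0, 0, 0, 0, 0, 0, 0]

```text
clock: 3.65
position: [0.6644, 0.1025, 0.1088]
tool_rot: [3.14, 0.002, 2.749]
force: [-1.0, 1.1, 7.4]
grip_width: 0.0371
finger_force: 39.3
```

>>> move_arm:
  gripper: [0.3, 0.3, 0.3, 0.3, 0.3, 0.3, 0.3, 0.3]
  linear:
    - [0, 0, -1]
    - [0, 0, -3]
    - [0, 0, -4]
    - [0, 0, -4.5]
    - [0, 0, -4.5]
    - [2.7, 2.3, 0]
    - [2.7, 2.3, 0]
    - [2.7, 2.3, 0]
  twist: [0, 0, 0, 0, 0, 0, 0, 0]

```text
clock: 4.45
position: [0.6144, 0.1978, 0.2784]
tool_rot: [3.141, 0.0, 2.748]
force: [0.7, 1.0, -3.5]
grip_width: 0.0368
finger_force: 41.0
```

>>> move_arm:
  gripper: [0.3, 0.3, 0.3, 0.3]
  linear:
    - [2.7, 2.3, 0]
    - [1.5, 1.2, 0]
    - [0, 0, 0]
    - [0, 0, 0]
  twist: [0, 0, 0, 0]

```text
clock: 4.85
position: [0.5898, 0.2453, 0.278]
tool_rot: [3.142, 0.0, 2.749]
force: [-0.1, -1.3, -2.9]
grip_width: 0.0373
finger_force: 41.0
```

Run:
```python
from h import *
f=grab('wrist','w3')
print('green',cap(f,'green',.012))
print('cap',cap(f,'green',monitor.observe()['position'][2]+.032))
to(.501,.4195,.115)
```

```text
green [(np.int32(4657), array([0.5052, 0.4181]), np.float64(0.0426), array([0.505 , 0.4181])), (np.int32(1694), array([0.5857, 0.5618]), np.float64(0.0301), array([0.5833, 0.5565])), (np.int32(127), array([0.6487, 0.221 ]), np.float64(0.0565), array([0.6019, 0.241 ])), (np.int32(318), array([0.6638, 0.2146]), np.float64(0.0624), array([0.6139, 0.2333])), (np.int32(7840), array([0.7549, 0.1765]), np.float64(0.0758), array([0.751 , 0.1781]))]
cap [(np.int32(4657), array([0.5163, 0.313 ]), np.float64(0.0115), array([0.5162, 0.313 ])), (np.int32(1694), array([0.5381, 0.3519]), np.float64(0.0082), array([0.5374, 0.3505])), (np.int32(127), array([0.5552, 0.2596]), np.float64(0.0153), array([0.5425, 0.2651])), (np.int32(318), array([0.5592, 0.2579]), np.float64(0.0169), array([0.5457, 0.263 ])), (np.int32(7840), array([0.5839, 0.2476]), np.float64(0.0205), array([0.5828, 0.248 ]))]
t 4.9 pos [0.5901 0.2446 0.2778] yaw 2.748 q7 0.73 shift cm [14.94 12.74 16.27] twist 0
```

View pics/w3.png

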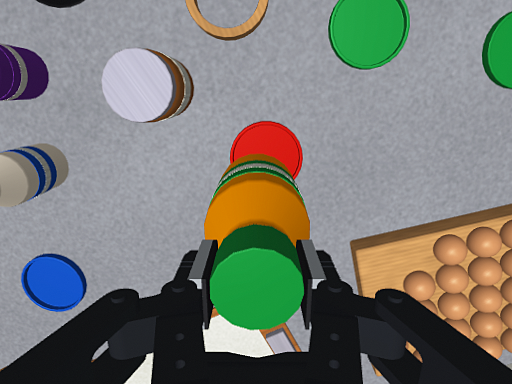

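The green dish is at (370,30), and the bottle hangs straight in the grip. Now I'll carry it over and lower it.

>>> move_arm:
  gripper: [0.3, 0.3, 0.3, 0.3, 0.3, 0.3, 0.3, 0.3]
  linear:
    - [2.9, 2.55, 0]
    - [2.9, 2.55, 0]
    - [2.9, 2.55, 0]
    - [2.9, 2.55, 0]
    - [2, 1.6, 0]
    - [1.1, 0.95, 3]
    - [0, 0, 4]
    - [0, 0, 4]
  twist: [0, 0, 0, 0, 0, 0, 0, 0]

```text
clock: 5.7
position: [0.5035, 0.419, 0.1666]
tool_rot: [3.141, 0.001, 2.748]
force: [0.5, 0.1, -3.7]
grip_width: 0.037
finger_force: 41.2
```

>>> move_arm:
  gripper: [0.3, 0.3, 0.3, 0.3, 0.3, 0.3, 0.3]
  linear:
    - [0, 0, 3]
    - [0, 0, 1.5]
    - [0, 0, 0.5]
    - [0, 0, 0.2]
    - [0, 0, 0.2]
    - [0, 0, 0]
    - [0, 0, 0]
  twist: [0, 0, 0, 0, 0, 0, 0]

```text
clock: 6.4
position: [0.5032, 0.4197, 0.1142]
tool_rot: [3.14, 0.0, 2.749]
force: [0.2, 0.0, -3.9]
grip_width: 0.037
finger_force: 41.2
```

>>> move_arm:
  gripper: [0.3, 0.3, 0.3]
  linear:
    - [0, 0, 0.15]
    - [0, 0, 0.1]
    - [0, 0, 0]
  twist: [0, 0, 0]

```text
clock: 6.7
position: [0.5034, 0.4201, 0.1128]
tool_rot: [3.139, 0.001, 2.749]
force: [-4.8, -3.0, 19.1]
grip_width: 0.0369
finger_force: 43.4
```

>>> move_arm:
  gripper: [0.8, 0.8, 0.8, 0.8, 0.8, 0.8, 0.8, 0.8]
  linear:
    - [0, 0, 0]
    - [0, 0, 0]
    - [0, 0, 0]
    - [0, 0, 0]
    - [0, 0, -2]
    - [0, 0, -4]
    - [0, 0, -5]
    - [0, 0, -5]
  twist: [0, 0, 0, 0, 0, 0, 0, 0]

```text
clock: 7.5
position: [0.5026, 0.4191, 0.2724]
tool_rot: [-3.141, -0.0, 2.749]
force: [1.0, 0.2, 0.3]
grip_width: 0.0685
finger_force: 0.0
```

>>> move_arm:
  gripper: [0.8, 0.8, 0.8, 0.8, 0.8, 0.8, 0.8, 0.8]
  linear:
    - [-1.5, -3.6, 0]
    - [-1.5, -3.6, 0]
    - [-1.5, -3.6, 0]
    - [-1.5, -3.6, 0]
    - [-1.5, -3.6, 0]
    - [-1.5, -3.6, 0]
    - [-1.5, -3.6, 0]
    - [-1.5, -3.6, 0]
  twist: [0, 0, 0, 0, 0, 0, 0, 0]

```text
clock: 8.3
position: [0.5033, 0.1059, 0.2709]
tool_rot: [3.141, 0.0, 2.749]
force: [0.5, -0.2, -0.2]
grip_width: 0.068
finger_force: 0.0
```

>>> move_arm:
  gripper: [0.8, 0.8, 0.8, 0.8, 0.8, 0.8]
  linear:
    - [-1.5, -3.6, 0]
    - [-1.5, -3.6, 0]
    - [-1.2, -3, 0]
    - [0, 0, 0]
    - [0, 0, 0]
    - [0, 0, 0]
  twist: [0, 0, 0, 0, 0, 0]

```text
clock: 8.9
position: [0.5033, -0.0019, 0.2707]
tool_rot: [3.141, -0.0, 2.75]
force: [-0.1, 0.3, -0.5]
grip_width: 0.0681
finger_force: 0.0
```

Run:
```python
from h import *
f=grab('wrist','w4')
print('bluecap',cap(f,'blue',.14,(.5,-.014)));print('bluedish',cap(f,'blue',.012,(.65,-.1)));print('red',cap(f,'red',.14,(.455,-.154)));print('red',cap(f,'red',.012,(.597,.254)))
to(.4985,-.0135,.108)
```

```text
bluecap [(np.int32(1572), array([ 0.4948, -0.0155]), np.float64(0.0192), array([ 0.4945, -0.0153]))]
bluedish [(np.int32(3121), array([ 0.6477, -0.0999]), np.float64(0.0461), array([ 0.6463, -0.0992]))]
red [(np.int32(153), array([ 0.4483, -0.1034]), np.float64(0.0209), array([ 0.4454, -0.0863])), (np.int32(261), array([ 0.449 , -0.1123]), np.float64(0.0222), array([ 0.4468, -0.0953])), (np.int32(1811), array([ 0.4532, -0.1485]), np.float64(0.0218), array([ 0.4528, -0.1482]))]
red [(np.int32(4292), array([0.5951, 0.252 ]), np.float64(0.0464), array([0.5937, 0.2522]))]
t 8.95 pos [ 0.5033 -0.0018  0.2708] yaw 2.75 q7 1.13 shift cm [-1.000e-02 -1.270e+00  1.628e+01] twist 0
```

View pics/w4.png

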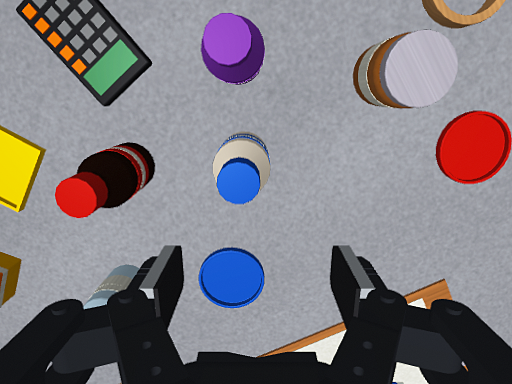

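The blue cap is at (239,181), the blue dish at (231,277) and the purple look-alike at (227,40), clear of the fingers. Now grasping the blue bottle.

>>> move_arm:
  gripper: [0.8, 0.8, 0.8, 0.8, 0.8, 0.8, 0.8]
  linear:
    - [0.15, -1.5, 3.3]
    - [0, 0, 4]
    - [0, 0, 4]
    - [0, 0, 3]
    - [0, 0, 2]
    - [0, 0, 0]
    - [0, 0, 0]
  twist: [0, 0, 0, 0, 0, 0, 0]

```text
clock: 9.65
position: [0.4963, -0.0156, 0.1082]
tool_rot: [-3.142, -0.0, 2.75]
force: [0.6, 0.1, 0.4]
grip_width: 0.068
finger_force: 0.0
```

>>> move_arm:
  gripper: [0.3, 0.3, 0.3, 0.3, 0.3, 0.3, 0.3, 0.3]
  linear:
    - [0, 0, 0]
    - [0, 0, 0]
    - [0, 0, 0]
    - [0, 0, 0]
    - [0, 0, 0]
    - [0, 0, 0]
    - [0, 0, 0]
    - [0, 0, 0]
  twist: [0, 0, 0, 0, 0, 0, 0, 0]

```text
clock: 10.45
position: [0.4968, -0.0161, 0.109]
tool_rot: [3.141, 0.002, 2.749]
force: [-0.5, 0.2, 8.5]
grip_width: 0.0368
finger_force: 39.0
```

>>> move_arm:
  gripper: [0.3, 0.3, 0.3, 0.3, 0.3, 0.3, 0.3, 0.3]
  linear:
    - [0, 0, -1]
    - [0, 0, -3]
    - [0, 0, -4]
    - [0, 0, -4.5]
    - [0, 0, -4.5]
    - [-2, -0.2, 0]
    - [-4, -0.4, 0]
    - [-4, -0.4, 0]
  twist: [0, 0, 0, 0, 0, 0, 0, 0]

```text
clock: 11.25
position: [0.5856, -0.0639, 0.2796]
tool_rot: [3.141, 0.002, 2.75]
force: [0.7, 0.7, -2.0]
grip_width: 0.0368
finger_force: 41.2
```

>>> move_arm:
  gripper: [0.3, 0.3, 0.3, 0.3, 0.3]
  linear:
    - [-4, -0.4, 0]
    - [-2.5, -0.3, 0]
    - [-0.9, -0.1, 0]
    - [0, 0, 4]
    - [0, 0, 0]
  twist: [0, 0, 0, 0, 0]

```text
clock: 11.75
position: [0.6475, -0.0987, 0.2343]
tool_rot: [-3.14, -0.006, 2.749]
force: [-0.7, 1.0, -4.3]
grip_width: 0.037
finger_force: 41.5
```

Run:
```python
from h import *
f=grab('wrist','w5')
for g in ('scene','side'):
    f=grab(g,g+'5'); print(g,cap(f,'green',.14,(.503,.419)),cap(f,'green',.012,(.503,.419)))
to(.650,-.0995,.1145)
```

```text
scene [(np.int32(134), array([0.5114, 0.4243]), np.float64(0.0216), array([0.5117, 0.4241]))] [(np.int32(184), array([0.5091, 0.4245]), np.float64(0.0395), array([0.5211, 0.4331]))]
side [(np.int32(197), array([0.5076, 0.3773]), np.float64(0.0406), array([0.5088, 0.3757]))] [(np.int32(94), array([0.4971, 0.4096]), np.float64(0.0403), array([0.4899, 0.397 ]))]
t 11.9 pos [ 0.65   -0.0991  0.2396] yaw 2.749 q7 1.35 shift cm [-0.   -0.04 12.51] twist 0
```

View pics/scene5.png

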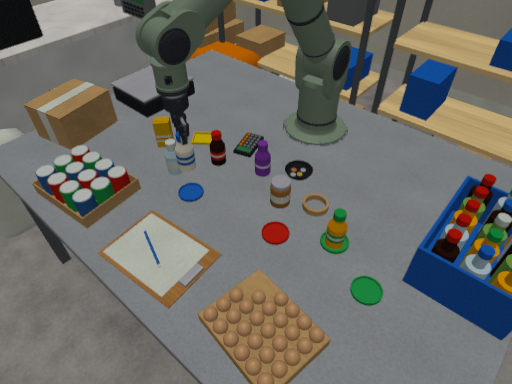

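The green bottle stands in its dish at (337,240), and the blue bottle hangs above its own dish. Now lowering it.

>>> move_arm:
  gripper: [0.3, 0.3, 0.3, 0.3, 0.3, 0.3, 0.3, 0.3]
  linear:
    - [0, 0, 3.5]
    - [0, 0, 4]
    - [0, 0, 3]
    - [0, 0, 1.4]
    - [0, 0, 0.4]
    - [0, 0, 0.2]
    - [0, 0, 0]
    - [0, 0, 0]
  twist: [0, 0, 0, 0, 0, 0, 0, 0]

```text
clock: 12.7
position: [0.6506, -0.0995, 0.1142]
tool_rot: [3.141, 0.002, 2.749]
force: [0.1, 0.2, -2.9]
grip_width: 0.037
finger_force: 41.7
```

>>> move_arm:
  gripper: [0.3, 0.3, 0.3]
  linear:
    - [0, 0, 0.15]
    - [0, 0, 0]
    - [0, 0, 0]
  twist: [0, 0, 0]

```text
clock: 13.0
position: [0.6509, -0.0997, 0.1131]
tool_rot: [3.141, 0.003, 2.749]
force: [-3.1, -0.5, 12.7]
grip_width: 0.0369
finger_force: 43.1
```

>>> move_arm:
  gripper: [0.8, 0.8, 0.8, 0.8, 0.8, 0.8, 0.8, 0.8]
  linear:
    - [0, 0, 0]
    - [0, 0, 0]
    - [0, 0, 0]
    - [0, 0, 0]
    - [0, 0, -2]
    - [0, 0, -4]
    - [0, 0, -5]
    - [0, 0, -5]
  twist: [0, 0, 0, 0, 0, 0, 0, 0]

```text
clock: 13.8
position: [0.6495, -0.0994, 0.2729]
tool_rot: [-3.141, -0.001, 2.749]
force: [1.0, -0.5, -0.1]
grip_width: 0.0682
finger_force: 0.0
```

>>> move_arm:
  gripper: [0.8, 0.8, 0.8, 0.8, 0.8, 0.8, 0.8, 0.8]
  linear:
    - [3.2, -2.5, 0]
    - [3.2, -2.5, 0]
    - [3.2, -2.5, 0]
    - [3.2, -2.5, 0]
    - [3.2, -2.3, 0]
    - [0, 0, 0]
    - [0, 0, 0]
    - [0, 0, 0]
  twist: [0, 0, 0, 0, 0, 0, 0, 0]

```text
clock: 14.6
position: [0.4559, -0.1515, 0.2714]
tool_rot: [3.141, 0.001, 2.749]
force: [1.8, -0.3, 0.2]
grip_width: 0.0682
finger_force: 0.0
```

Run:
```python
from h import *
f=grab('wrist','w6')
print('redcap',cap(f,'red',.14,(.455,-.152),.02));print('blue',cap(f,'blue',.14,(.65,-.1)),cap(f,'blue',.012,(.65,-.1)))
P=cap(f,'yellow',.012);print(P)
to(.455,-.152,.108)
```

```text
redcap [(np.int32(104), array([ 0.4384, -0.1476]), np.float64(0.0229), array([ 0.4212, -0.1394])), (np.int32(1591), array([ 0.4517, -0.154 ]), np.float64(0.0193), array([ 0.4513, -0.1538]))]
blue [] [(np.int32(1144), array([ 0.6447, -0.1005]), np.float64(0.0393), array([ 0.6302, -0.1071]))]
[(np.int32(4705), array([ 0.3908, -0.3074]), np.float64(0.0495), array([ 0.3893, -0.3063])), (np.int32(478), array([ 0.5145, -0.4014]), np.float64(0.0272), array([ 0.5057, -0.3882])), (np.int32(1992), array([ 0.5312, -0.4658]), np.float64(0.0433), array([ 0.5306, -0.4578]))]
t 14.65 pos [ 0.4559 -0.1514  0.2712] yaw 2.75 q7 1.45 shift cm [ 0.06 -0.09 16.32] twist 0
```

View pics/w6.png

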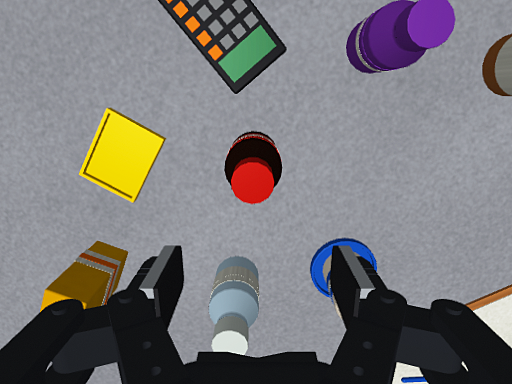

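The red cap is at (252,182) and the yellow dish at (122,155). The blue dish at (343,267) now holds its bottle. Grasping the red bottle next.

>>> move_arm:
  gripper: [0.8, 0.8, 0.8, 0.8, 0.8, 0.8, 0.8]
  linear:
    - [0.15, -0.35, 3.3]
    - [0, 0, 4]
    - [0, 0, 4]
    - [0, 0, 3]
    - [0, 0, 2]
    - [0, 0, 0]
    - [0, 0, 0]
  twist: [0, 0, 0, 0, 0, 0, 0]

```text
clock: 15.35
position: [0.4527, -0.1544, 0.1084]
tool_rot: [-3.141, -0.001, 2.749]
force: [0.5, -0.3, 0.5]
grip_width: 0.0682
finger_force: 0.0
```

>>> move_arm:
  gripper: [0.3, 0.3, 0.3, 0.3, 0.3, 0.3, 0.3, 0.3]
  linear:
    - [0, 0, 0]
    - [0, 0, 0]
    - [0, 0, 0]
    - [0, 0, 0]
    - [0, 0, 0]
    - [0, 0, 0]
    - [0, 0, 0]
    - [0, 0, 0]
  twist: [0, 0, 0, 0, 0, 0, 0, 0]

```text
clock: 16.15
position: [0.4531, -0.1545, 0.1094]
tool_rot: [3.141, 0.002, 2.749]
force: [-1.1, 1.5, 8.8]
grip_width: 0.037
finger_force: 39.0
```

>>> move_arm:
  gripper: [0.3, 0.3, 0.3, 0.3, 0.3, 0.3, 0.3, 0.3]
  linear:
    - [0, 0, -1]
    - [0, 0, -3]
    - [0, 0, -4]
    - [0, 0, -4.5]
    - [0, 0, -4.5]
    - [0.1, 2, 0]
    - [0.2, 3.6, 0]
    - [0.2, 3.6, 0]
  twist: [0, 0, 0, 0, 0, 0, 0, 0]

```text
clock: 16.95
position: [0.483, -0.0668, 0.2797]
tool_rot: [3.141, 0.001, 2.747]
force: [0.5, 0.0, -2.3]
grip_width: 0.0371
finger_force: 40.7
```

>>> move_arm:
  gripper: [0.3, 0.3, 0.3, 0.3, 0.3, 0.3, 0.3, 0.3]
  linear:
    - [0.2, 3.6, 0]
    - [0.2, 3.6, 0]
    - [0.2, 3.6, 0]
    - [0.2, 3.6, 0]
    - [0.2, 3.6, 0]
    - [0.2, 3.6, 0]
    - [0.2, 3.6, 0]
    - [0.2, 3.6, 0]
  twist: [0, 0, 0, 0, 0, 0, 0, 0]

```text
clock: 17.75
position: [0.5785, 0.2059, 0.2794]
tool_rot: [3.141, 0.001, 2.749]
force: [0.4, 0.1, -2.1]
grip_width: 0.0366
finger_force: 40.7
```

>>> move_arm:
  gripper: [0.3, 0.3, 0.3, 0.3, 0.3, 0.3]
  linear:
    - [0.1, 3, 0]
    - [0.1, 2, 0]
    - [0, 0, 4]
    - [0, 0, 2]
    - [0, 0, 0]
    - [0, 0, 0]
  twist: [0, 0, 0, 0, 0, 0]

```text
clock: 18.35
position: [0.5959, 0.2516, 0.2197]
tool_rot: [3.141, 0.001, 2.749]
force: [0.9, -0.9, -2.3]
grip_width: 0.0365
finger_force: 40.8
```

Run:
```python
from h import *
to(.597,.2535,.1145)
```

```text
t 18.35 pos [0.5959 0.2516 0.2197] yaw 2.749 q7 0.74 shift cm [-0.02  0.22 10.52] twist 0
```

>>> move_arm:
  gripper: [0.3, 0.3, 0.3, 0.3, 0.3, 0.3, 0.3, 0.3]
  linear:
    - [0, 0.2, 3]
    - [0, 0, 4]
    - [0, 0, 2]
    - [0, 0, 1]
    - [0, 0, 0.3]
    - [0, 0, 0.2]
    - [0, 0, 0]
    - [0, 0, 0]
  twist: [0, 0, 0, 0, 0, 0, 0, 0]

```text
clock: 19.15
position: [0.5969, 0.2537, 0.1144]
tool_rot: [3.14, 0.001, 2.749]
force: [0.1, -0.5, -1.6]
grip_width: 0.037
finger_force: 40.8
```

>>> move_arm:
  gripper: [0.3, 0.3, 0.3]
  linear:
    - [0, 0, 0.15]
    - [0, 0, 0]
    - [0, 0, 0]
  twist: [0, 0, 0]

```text
clock: 19.45
position: [0.5972, 0.2539, 0.1135]
tool_rot: [3.14, 0.001, 2.749]
force: [-2.9, -0.3, 14.3]
grip_width: 0.0367
finger_force: 42.4
```

>>> move_arm:
  gripper: [0.8, 0.8, 0.8, 0.8, 0.8, 0.8, 0.8, 0.8]
  linear:
    - [0, 0, 0]
    - [0, 0, 0]
    - [0, 0, 0]
    - [0, 0, 0]
    - [0, 0, -2]
    - [0, 0, -4]
    - [0, 0, -5]
    - [0, 0, -5]
  twist: [0, 0, 0, 0, 0, 0, 0, 0]

```text
clock: 20.25
position: [0.5961, 0.2533, 0.2734]
tool_rot: [-3.141, -0.0, 2.749]
force: [0.9, 0.8, 1.2]
grip_width: 0.0683
finger_force: 0.0
```

>>> move_arm:
  gripper: [1, 1, 1, 1, 1, 1, 1, 1]
  linear:
    - [-1, -3.6, 0]
    - [-1, -3.6, 0]
    - [-1, -3.6, 0]
    - [-1, -3.6, 0]
    - [-1, -3.6, 0]
    - [-1, -3.6, 0]
    - [-1, -3.6, 0]
    - [-1, -3.6, 0]
  twist: [0, 0, 0, 0, 0, 0, 0, 0]

```text
clock: 21.05
position: [0.5597, -0.0447, 0.2719]
tool_rot: [3.141, 0.0, 2.749]
force: [0.9, -0.1, -0.6]
grip_width: 0.0856
finger_force: 0.0
```

>>> move_arm:
  gripper: [1, 1, 1, 1, 1, 1, 1, 1]
  linear:
    - [-1, -3.6, 0]
    - [-1, -3.6, 0]
    - [-1, -3.6, 0]
    - [-1, -3.6, 0]
    - [-1, -3.6, 0]
    - [-1, -3.6, 0]
    - [-1, -3.6, 0]
    - [-1, -3.6, 0]
  twist: [0, 0, 0, 0, 0, 0, 0, 0]

```text
clock: 21.85
position: [0.5234, -0.3413, 0.2718]
tool_rot: [3.142, 0.0, 2.749]
force: [1.4, 0.9, 0.2]
grip_width: 0.0854
finger_force: 0.0
```

>>> move_arm:
  gripper: [1, 1, 1, 1, 1, 1, 1, 1]
  linear:
    - [-1, -3.6, -1]
    - [-1, -3.6, -1]
    - [0, 0, 0]
    - [0, 0, 0]
    - [0, 0, 0]
    - [0, 0, 0]
    - [0, 0, 0]
    - [0, 0, 0]
  twist: [0, 0, 4, 5, 5, 4.5, 0, 0]

```text
clock: 22.65
position: [0.5147, -0.414, 0.2917]
tool_rot: [-3.141, -0.0, 2.429]
force: [0.1, 0.7, -0.2]
grip_width: 0.0855
finger_force: 0.0
```

```bash
cat >> h.py <<'E'
def rect(f,c,z,near,r=.06,**k):
    n,l,st,ce=cv2.connectedComponentsWithStats(mask(f,c,**k))
    for i in range(1,n):
        if st[i,4]<200: continue
        C=max(cv2.findContours((l==i).astype(np.uint8),0,1)[0],key=len)[:,0]
        P=np.array([onz(f,*t,z)[:2] for t in C]);R=cv2.minAreaRect((P*1000).astype(np.float32))
        if np.hypot(*(np.array(R[0])/1000-near))<r: print(st[i],R)
E
python3 - <<'E'
from h import *
f=grab('wrist','w7');np.savez('w7.npz',**f)
rect(f,'yellow',.012,(.392,-.308));rect(f,'yellow',.122,(.517,-.409));rect(f,'yellow',.122,(.517,-.409),vmin=175)
to(.517,-.409,.10,2.426)
E
```

```text
[ 217    0   75   65 3868] ((398.2131652832031, -318.4976806640625), (76.0723876953125, 71.86155700683594), 38.125877380371094)
[ 240  132   51   72 3008] ((516.27392578125, -405.1757507324219), (45.47067642211914, 69.209228515625), 45.3787841796875)
[ 240  139   36   65 1990] ((513.8104858398438, -412.57220458984375), (30.937110900878906, 62.32594680786133), 45.368019104003906)
[274 142  17  62 676] ((530.6349487304688, -395.4466247558594), (10.628806114196777, 61.74595260620117), 45.38921356201172)
t 22.7 pos [ 0.5147 -0.4141  0.2918] yaw 2.428 q7 1.59 shift cm [ 0.16  0.53 19.18] twist 0.1
```

View pics/w7.png

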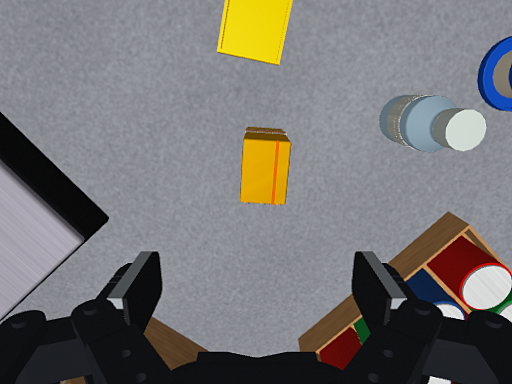

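Top face of the carton spans about (243,139), (291,140), (286,204), (240,203), with a side face above it. I'll cast the top-face pixels onto z = 0.122.

Run:
```python
from h import *
f=load('w7')
h=cv2.cvtColor(f['img'],cv2.COLOR_RGB2HSV)
m=cv2.inRange(h,(3,150,175),(32,255,255));m[:100]=0;m[:,:230]=0;m[:,300:]=0;m[215:]=0
C=max(cv2.findContours(m,0,1)[0],key=len)[:,0];P=np.array([onz(f,*t,.122)[:2] for t in C])
R=cv2.minAreaRect((P*1000).astype(np.float32));print(R,C.min(0),C.max(0))
x,y=np.array(R[0])/1000
to(x,y,.10,np.radians(R[2]+90 if R[1][0]<R[1][1] else R[2]))
```

```text
((518.9722900390625, -407.9368896484375), (44.787227630615234, 63.30681228637695), 45.368019104003906) [240 139] [290 204]
t 22.7 pos [ 0.5147 -0.4141  0.2918] yaw 2.428 q7 1.59 shift cm [ 0.08  0.74 19.18] twist 3.8
```

>>> move_arm:
  gripper: [1, 1, 1, 1, 1, 1, 1, 1]
  linear:
    - [0.1, 0.7, 3]
    - [0, 0, 4]
    - [0, 0, 4]
    - [0, 0, 4]
    - [0, 0, 3.4]
    - [0, 0, 2]
    - [0, 0, 0]
    - [0, 0, 0]
  twist: [3.8, 0, 0, 0, 0, 0, 0, 0]

```text
clock: 23.5
position: [0.5187, -0.4085, 0.0885]
tool_rot: [3.142, 0.0, 2.36]
force: [-0.4, -0.1, 1.6]
grip_width: 0.0856
finger_force: 0.0
```

>>> move_arm:
  gripper: [0.4, 0.4, 0.4, 0.4, 0.4, 0.4, 0.4, 0.4]
  linear:
    - [0, 0, 0]
    - [0, 0, 0]
    - [0, 0, 0]
    - [0, 0, 0]
    - [0, 0, 0]
    - [0, 0, 0]
    - [0, 0, 0]
    - [0, 0, 0]
  twist: [0, 0, 0, 0, 0, 0, 0, 0]

```text
clock: 24.3
position: [0.5191, -0.4084, 0.089]
tool_rot: [3.141, 0.002, 2.36]
force: [-0.3, 1.7, 7.5]
grip_width: 0.0453
finger_force: 40.3
```

>>> move_arm:
  gripper: [0.4, 0.4, 0.4, 0.4, 0.4, 0.4, 0.4, 0.4]
  linear:
    - [0, 0, -1]
    - [0, 0, -3]
    - [0, 0, -4]
    - [0, 0, -3]
    - [0, 0, -1]
    - [2, 0, 0]
    - [2, 0, 0]
    - [0, 0, 0]
  twist: [0, 0, 0, 0, 0, 0, 0, 0]

```text
clock: 25.1
position: [0.4886, -0.3783, 0.2075]
tool_rot: [3.141, -0.002, 2.36]
force: [-0.1, 0.8, -2.4]
grip_width: 0.0455
finger_force: 42.0
```

>>> move_arm:
  gripper: [0.4, 0.4]
  linear:
    - [0, 0, 0]
    - [0, 0, 0]
  twist: [0, 0]

```text
clock: 25.3
position: [0.4904, -0.3802, 0.2076]
tool_rot: [-3.141, -0.0, 2.36]
force: [0.5, -0.7, -3.5]
grip_width: 0.0452
finger_force: 42.0
```

Run:
```python
from h import *
f=grab('wrist','w8');np.savez('w8.npz',**f)
rect(f,'yellow',.011,(.392,-.308),.03)
to(.392,-.308,.094,np.radians(127.5))
```

```text
[ 193    0   90  100 7605] ((392.2896728515625, -310.6739196777344), (76.26426696777344, 89.84101867675781), 37.62895202636719)
t 25.35 pos [ 0.4904 -0.3802  0.2075] yaw 2.36 q7 1.54 shift cm [12.07 -1.81 11.35] twist 7.7
```

View pics/w8.png

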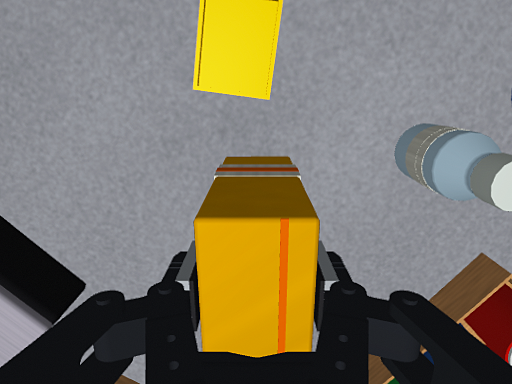

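The dish lies ahead at (238,45), just clipped at the top; long side is at 127.6°. Now carrying the carton there, then turning and lowering it.

>>> move_arm:
  gripper: [0.4, 0.4, 0.4, 0.4, 0.4, 0.4, 0.4, 0.4]
  linear:
    - [2, -0.3, 0]
    - [3, -0.5, 0]
    - [3, -0.5, 0]
    - [2.6, -0.3, 0]
    - [1.4, -0.2, 0]
    - [0, 0, 0]
    - [0, 0, 3]
    - [0, 0, 3]
  twist: [0, 0, 0, 0, 0, 4, 3.7, 0]

```text
clock: 26.15
position: [0.3931, -0.3087, 0.1475]
tool_rot: [3.141, 0.002, 2.223]
force: [0.1, 1.1, -4.3]
grip_width: 0.0456
finger_force: 42.1
```

>>> move_arm:
  gripper: [0.4, 0.4, 0.4, 0.4, 0.4, 0.4]
  linear:
    - [0, 0, 2.5]
    - [0, 0, 1.5]
    - [0, 0, 0.8]
    - [0, 0, 0.4]
    - [0, 0, 0]
    - [0, 0, 0]
  twist: [0, 0, 0, 0, 0, 0]

```text
clock: 26.75
position: [0.3927, -0.3085, 0.0964]
tool_rot: [3.141, 0.001, 2.225]
force: [0.3, -0.3, -1.7]
grip_width: 0.0453
finger_force: 41.9
```

Run:
```python
from h import *
to(.3915,-.3085,.0945,np.radians(127.6))
```

```text
t 26.75 pos [ 0.3927 -0.3085  0.0964] yaw 2.225 q7 1.47 shift cm [ 0.07 -0.1   0.19] twist -0.1
```

>>> move_arm:
  gripper: [0.4, 0.4, 0.4, 0.4, 0.4]
  linear:
    - [0, 0, 0.15]
    - [0, 0, 0.1]
    - [0, 0, 0.1]
    - [0, 0, 0]
    - [0, 0, 0]
  twist: [0, 0, 0, 0, 0]

```text
clock: 27.25
position: [0.3926, -0.3082, 0.0929]
tool_rot: [3.141, 0.001, 2.225]
force: [-1.7, 2.3, 10.9]
grip_width: 0.0452
finger_force: 43.8
```

Contact was at the expected height. Releasing, then backing off to check.

>>> move_arm:
  gripper: [1, 1, 1, 1, 1, 1, 1, 1]
  linear:
    - [0, 0, 0]
    - [0, 0, 0]
    - [0, 0, 0]
    - [0, 0, 0]
    - [0, 0, -2]
    - [0, 0, -4]
    - [0, 0, -5]
    - [0, 0, -5]
  twist: [0, 0, 0, 0, 0, 0, 0, 0]

```text
clock: 28.05
position: [0.3918, -0.308, 0.254]
tool_rot: [-3.141, -0.001, 2.225]
force: [0.8, -1.3, 0.2]
grip_width: 0.0855
finger_force: 0.0
```

>>> move_arm:
  gripper: [1, 1, 1, 1, 1, 1, 1, 1]
  linear:
    - [-3, 0, 0]
    - [-3, 0, 0]
    - [-3, 0, 0]
    - [-3, 0, 0]
    - [0, 0, 0]
    - [0, 0, 0]
    - [0, 0, 0]
    - [0, 0, 0]
  twist: [0, 0, 0, 0, 0, 0, 0, 0]

```text
clock: 28.85
position: [0.4652, -0.4028, 0.2526]
tool_rot: [3.141, -0.0, 2.225]
force: [-0.3, -0.8, 0.2]
grip_width: 0.0852
finger_force: 0.0
```

Run:
```python
from h import *
a=grab('scene');b=grab('side');w=grab('wrist')
for n,p,c in(('red',(.597,.254),'red'),('green',(.503,.419),'green'),('blue',(.65,-.099),'blue')):
    o=[]
    for f in(a,b):
        # predicted cap pixel
        q=f['rotation'].T@(np.array([*p,.132])-f['eye']);x,y=q[0]/-q[2],-q[1]/-q[2];k=1+f['k1']*(x*x+y*y)
        e,s,_=blob(f,c,f['K'][0,0]*x*k+f['K'][0,2],f['K'][1,1]*y*k+f['K'][1,2]);o.append(e)
    print(n,tri(a,o[0],b,o[1]).round(4))
top=np.hstack([a['img'][100:292,130:386],b['img'][130:322,200:456]])
bot=np.hstack([w['img'][::2,::2],b['img'][192:384,200:456]])
cv2.imwrite('pics/fin.png',cv2.resize(np.vstack([top,bot]),None,fx=1.5,fy=1.5,interpolation=2)[:,:,::-1])
```

```text
red [0.5987 0.2539 0.1294]
green [0.5129 0.415  0.1266]
blue [ 0.6523 -0.0994  0.1312]
```

View pics/fin.png

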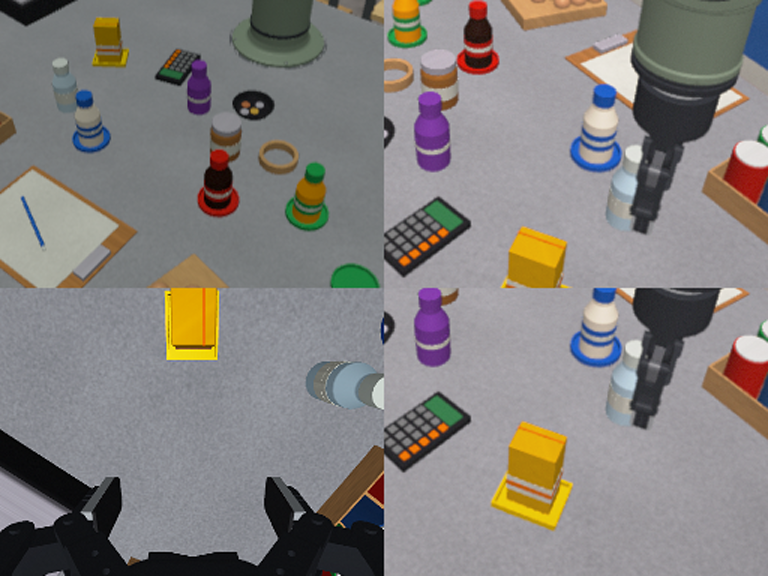

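In the final picture all four drinks stand upright in their own dishes, and the carton sits inside the rim. The jar and the water bottle weren't touched. The triangulated green x is off because the side-view cap blob merges with a green dish behind it, but the release pose matches the dish centre within about 3 mm.

```bash
python3 -c "
from workcell import bot
print(bot.job_done())"
```

```text
the job is handed in; nothing more can be done
None
```

The job is handed in at about 29 s of robot time: all four drinks stand upright in their own dishes and the jar and water bottle were left alone; no verdict came back, and I did not resolve one stray reading that put the green cap about 10 mm off centre (14 mm is allowed).

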